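# Cover the ink stones

## Task

Painting is over for the day: cover each of the two dark ink stones with its own wooden lid, the larger round lid on the round stone and the oblong lid on the oblong stone. Each lid must sit level and centred on the stone's rim, the oblong one lined up with its stone; set the lids down gently rather than dropping them. The small round lid belongs to the porcelain pot and is not needed.

Things in the scene. Friction and masses are not known exactly. Their poses are not given: they have to be found in the camera images.
- round_lid: The larger round lid, wood (the 80 mm one is a bystander). Board 8 mm thick, 120 mm in diameter; below it a plug 5 mm deep, 72 mm in diameter, that drops into the stone's well; on its middle a dark wood cylindrical knob, 28 mm in diameter, 32 mm tall (13 to 45 mm above the origin), to grip. Origin: centre of the plug's underside, on the table at the start; z up. Its yaw does not matter. About 0.1 kg. Seated: origin 19 mm above the stone's.
- oblong_lid: The oblong lid, plain wood. Board 8 mm thick, 130 x 90 mm; below it a plug 5 mm deep, 82 x 42 mm, that drops into the stone's well; on its middle a dark wood bar grip, 56 mm long in x and 20 mm wide in y, 32 mm tall (13 to 45 mm above the origin), to grip. Origin: centre of the plug's underside, on the table at the start; z up. x lies along its long side; either way round fits. About 0.1 kg. Seated: origin 19 mm above the stone's.
- round_stone: The round ink stone: dark slate disc, 120 mm in diameter and 24 mm high, standing loose on the table, with an open round well in its top, 96 mm in diameter and 10 mm deep, dry and empty; the rim is 12 mm wide. Origin: centre of its underside; z is up. 0.6 kg.
- oblong_stone: The oblong ink stone: dark slate block, 130 mm (x) by 90 mm (y) and 24 mm high, standing loose on the table, with an open rectangular well in its top, 106 x 66 mm and 10 mm deep, dry and empty; the rim is 12 mm wide. Origin: centre of its underside; x lies along its long side, z is up. 0.7 kg.
Things that resemble listed ones, but are neither listed nor needed, are in the scene too. Leave any blue, pink or yellow look-alike of the round_lid alone.

How it is judged (in metres and radians):
At the end, for the whole second after the job is handed in: Both stones stand flat on the table, each with its own lid seated: the lid's board on the rim with the plug in the well (lid origin 15 to 22.5 mm above the stone's), centres within 15 mm horizontally, level within 4 degrees, the oblong lid's long side within 11 degrees of its stone's, all at rest (horizontal distance between round_lid and round_stone below 0.015 m and z of round_lid in the frame of round_stone between 0.015 and 0.0225 m and angle between each of round_lid, round_stone, oblong_lid, oblong_stone's own z axis and vertical below 0.07 rad and height (world z) of each of round_stone, oblong_stone below 0.01 m and linear speed of each of round_lid, round_stone, oblong_lid, oblong_stone below 0.02 m/s and horizontal distance between oblong_lid and oblong_stone below 0.015 m and z of oblong_lid in the frame of oblong_stone between 0.015 and 0.0225 m and angle between the x axis of oblong_lid and the x axis of oblong_stone, either way round below 0.2 rad); the robot touches nothing.
It fails at once if the round lid comes down on its stone faster than 0.85 m/s (dropped from more than about 4 cm) (horizontal distance between round_lid and round_stone below 0.06 m and height (world z) of round_lid below 0.06 m and linear speed of round_lid above 0.85 m/s).
It fails at once if the oblong lid comes down on its stone faster than 0.85 m/s (dropped from more than about 4 cm) (horizontal distance between oblong_lid and oblong_stone below 0.06 m and height (world z) of oblong_lid below 0.06 m and linear speed of oblong_lid above 0.85 m/s).
It also fails if it takes over 53 s, if anything falls off the work surface, if the arm or the gripper's body presses on something with over 40 N, if the wrist force passes 120 N, or if a joint passes its speed limit or range.

## Robot

A 6-joint arm with a two-finger parallel gripper is mounted at the origin on the work surface. World frame = base frame: x ahead of the robot, y to its left, z up, the work surface at z = 0. Lengths are in mm, angles in rad, forces in N, time in s.
With the tool pointing down it reaches from about 400 to 925 mm from the base axis. Payload 12.5 kg.
Tool frame: the origin (TCP) lies on the mounting face of the last link; the fingertips stand 190 mm ahead of it and the grasp point (between the pads) lies 171 mm ahead of it (env.tcp_to_tips is the distance from the TCP to the fingertips, in mm); x points along the fingers, y is the direction in which the jaws open and shut, and the axes are right-handed (so a half turn about x gives the same grasp; the last joint's range is limited). The gripper opens to 95 mm and grips with 3 to 60 N. Pads are 20 mm wide; open, the fingers measure 119 mm over their backs; the gripper's body (75 mm by 180 mm) begins 59 mm behind the grasp point.
Start: joints at [-1.312, 0.491, 1.559, -0, 1.092, -0.106], TCP at [222.996, -583.865, 404.761] pointing down, gripper open.
Joint ranges: [-3.1, 3.1], [-0.84, 2.19], [0.05, 2.79], [-1.13, 4.28], [0.06, 2.93], [-2.69, 2.69]. Speed limits (rad/s): [2.22, 2.22, 2.79, 3.14, 3.14, 3.14].

## Interface

Orientations are given as [roll, pitch, yaw] about the fixed x, y, z axes, in that order (R = Rz(yaw) Ry(pitch) Rx(roll)).
In Python, from cell import monitor, cams, job, env gives the robot as it stands. The module is installed in compiled form; this text tells all that it offers.
- The arm moves only by the tool apply_moves, never from a script. Its argument "series" is a list of rows, each a list of 3 entries, a list of its own where there are three numbers: the closure, from -1 (fully open) to 1 (shut), so that 0 is half open, then the shift along the tool's x, y, z in cm, then the turn about the tool's x in rad. A call has 1 to 20 rows; each row is the pose to reach, as a shift and turn from the pose commanded when the call began, along the tool's axes at that moment; what a row does not reach only later rows make up. A row lasts 1/8 s, in which the tool goes at most 62.5 mm and 10.7 degrees, less where a joint would pass 70% of its speed; a pose out of reach is approached as far as the arm can. A call with a gripper value outside its range is refused whole. The fingers move at their own pace and stop on an object; the grip force is fixed at half the most. Time passes only in rows, so rows that repeat a pose let the fingers close. It gives the time, the measured TCP pose, the force and the opening at its end, in the units of the state.
- monitor.state(): the state, without advancing time (a new reading comes with each control period).
- cams.read_camera(name): name is "scene" or "side" or "wrist"; returns a dict with "image" (420x560x3 uint8, red, green, blue), "fx", "fy", "cx", "cy" (pixels), "k1" (the pictures are not rectified: a ray, as slopes to the right and down, at radius r is drawn at 1 + k1 r^2 times it, then the intrinsics apply), "position" and "orientation" of the camera in the world. Camera axes: x right, y down, z forward; pixel columns grow to the right and rows downward; lengths in mm; the calibration is good to about 2 mm. A picture is of the moment at which its call begins. There is no depth.
- job.job_done(): hands the job in, once; it reports no verdict.
The state is a dict: "t": time; "joints": joint angles; "qvel": joint speeds; "tau": joint torques, N m; "eef_pos": TCP position; "tcp_rot": TCP orientation; "ft_force": force on the tool from outside, world axes, zero at the start; "moment": the same for the moment, N m; "opening": opening from 0.0 (shut) to 1.0 (fully open).
Only numpy, scipy, OpenCV 4.12 (cv2) and the standard library are available. Lean on these libraries where they do the work, as an engineer would, in place of code of your own. Each camera call takes 0.05 s, during which the arm holds its last target. There are 200 camera calls.

## Working session

There is one attempt and no reset: what is moved stays moved. The work goes in short steps, Python scripts to look and compute and a tool call to move; the robot and the scene stay as the last step left them, time stands still between calls to the robot, and variables do not carry over. Pictures are saved under pics/ and viewed, about 8 in all and at most 12, crops included, and the job is handed in when it is done.

Besides the shell and the picture viewer there is one more tool, called after "Emit:" as a command line: name --argument value ..., lists and objects as JSON in quotes. apply_moves: Moves the arm, as the interface text tells. Its arguments: {"type":"object","properties":{"series":{"type":"array"}},"required":["series"]}

```bash
mkdir -p pics
cat > h.py <<'E'
import numpy as np, cv2
from cell import monitor, cams, job, env
from scipy.spatial.transform import Rotation as R
def rot(c):
    o=np.array(c["orientation"],float)
    return R.from_euler('xyz',o).as_matrix() if o.size==3 else (o if o.shape==(3,3) else R.from_quat(o).as_matrix())
def K(c): return np.array([[c["fx"],0,c["cx"]],[0,c["fy"],c["cy"]],[0,0,1.]])
def cast(c,px,z):
    p=cv2.undistortPoints(np.array(px,float).reshape(-1,1,2),K(c),np.array([c["k1"],0,0,0.])).reshape(-1,2)
    d=np.c_[p,np.ones(len(p))]@rot(c).T; o=np.array(c["position"],float)
    return o+d*((z-o[2])/d[:,2])[:,None]
def snap(n,f):
    c=cams.read_camera(n); cv2.imwrite(f"pics/{f}.png",c["image"][:,:,::-1]); return c
E
python3 - <<'E'
from h import *
for n in("scene","side","wrist"):
    c=snap(n,n+"0"); print(n,{k:v for k,v in c.items() if k!="image"})
print(monitor.state())
a=[cv2.imread(f"pics/{n}0.png") for n in("scene","side")]
E
```

```text
scene {'fx': 391.1697432055409, 'fy': 391.1697432055409, 'cx': 279.1224283774961, 'cy': 203.01820970351574, 'k1': -0.06913117543973146, 'position': array([ 951.52934018, -379.38483515,  653.8978402 ]), 'orientation': array([-2.44465808,  0.00492795,  0.63500236])}
side {'fx': 409.68711052521166, 'fy': 409.68711052521166, 'cx': 271.44072679288684, 'cy': 201.87898793582855, 'k1': -0.04468226723462466, 'position': array([ 347.02673889, -639.17719101,  562.57036078]), 'orientation': array([-2.1868255 , -0.02004537, -0.37986708])}
wrist {'fx': 367.1758842110292, 'fy': 367.1758842110292, 'cx': 275.0463068023708, 'cy': 210.71679377387557, 'k1': -0.09088672159332564, 'position': array([ 284.35068543, -560.06475092,  382.66184528]), 'orientation': array([ 2.89946349e+00,  1.08887892e-03, -1.20663142e+00])}
{'t': 0.15, 'joints': array([-1.31160389e+00,  4.91413198e-01,  1.55930073e+00, -1.04843390e-05,
        1.09171008e+00, -1.05626483e-01]), 'qvel': array([-0.00116181, -0.00263304, -0.00284858,  0.00043655, -0.00094543,
        0.00094672]), 'tau': array([ 7.74380078e-04, -6.12899709e+01, -2.58276397e+01,  6.92720362e-02,
        4.73902363e-02, -6.58399995e-05]), 'eef_pos': array([ 222.98791942, -583.84802785,  404.3038375 ]), 'tcp_rot': array([-1.66523673,  1.56996492,  1.84117968]), 'ft_force': array([1.00825133, 0.13345409, 0.31082745]), 'moment': array([0.07790414, 0.04174212, 0.01063647]), 'opening': 1.0027210041216503}
```

View pics/scene0.png

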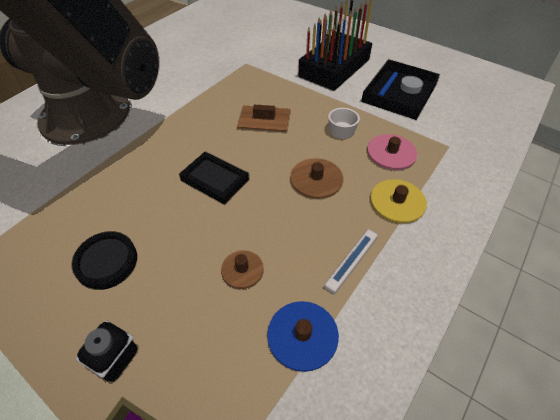

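View pics/side0.png

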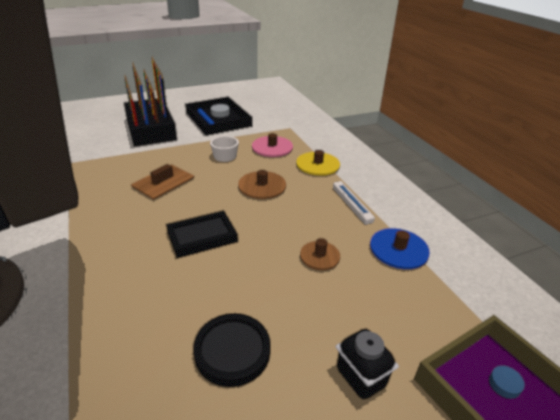

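The wooden lid candidates in scene0 are the large round one at (317,177) and the small one at (242,268), which is the pot's bystander. The blue (303,335), pink (392,150) and yellow (399,200) ones are look-alikes. The only oblong lid is at (264,118). The stones are the oblong one at (214,177) and the round one at (105,259); the black ink bottle (107,350), the tray (400,88) and the brush box (335,55) are not stones. I choose the lids at (317,177) and (264,118).

```bash
cat > m.py <<'E'
from h import *
def blob(img,seed,kind):
    hsv=cv2.cvtColor(img,cv2.COLOR_RGB2HSV); i=img.astype(int)
    if kind=="dark": m=(hsv[...,2]<75)
    else: m=(hsv[...,2]<150)&((hsv[...,1]>130)|(hsv[...,2]<75))
    m=cv2.morphologyEx(m.astype(np.uint8),cv2.MORPH_OPEN,np.ones((3,3)))
    cs,_=cv2.findContours(m,cv2.RETR_EXTERNAL,cv2.CHAIN_APPROX_NONE)
    return min((k for k in cs if cv2.contourArea(k)>200),key=lambda k:-cv2.pointPolygonTest(k,seed,True))
def meas(c,seed,kind,z):
    k=blob(c["image"],seed,kind); p=cast(c,cv2.convexHull(k).reshape(-1,2),z)[:,:2].astype(np.float32)
    return k,cv2.minAreaRect(p),cv2.minEnclosingCircle(p)
E
python3 - <<'E'
from m import *
S={"scene":dict(rl=(317,185),ol=(264,122),rs=(105,259),os=(214,177),small=(242,272)),
"side":dict(rl=(262,186),ol=(160,182),rs=(232,348),os=(202,233),small=(320,256))}
for n in S:
    c=cams.read_camera(n); v=c["image"].copy()
    for o,s in S[n].items():
        k,r,ci=meas(c,s,"dark" if o[1]=="s" else "wood",12); cv2.drawContours(v,[k],-1,(0,255,0),1)
        print(n,o,c["image"][s[1]+2,s[0]],np.round(r[0]),np.round(r[1]),round(r[2],1),np.round(ci[0]),round(ci[1]))
    cv2.imwrite(f"pics/{n}1.png",v[:,:,::-1])
    if n=="scene": cv2.imwrite("pics/crop.png",cv2.resize(v[60:310,50:430,::-1],None,fx=2,fy=2))
E
```

```text
scene rl [112  75  47] [653. 163.] [116. 119.] 36.2 [652. 162.] 61
scene ol [121  82  54] [422. 266.] [128. 103.] 30.0 [424. 263.] 77
scene rs [32 30 35] [ 440. -263.] [120. 136.] 83.4 [ 439. -263.] 69
scene os [35 36 36] [462.  28.] [146. 105.] 2.8 [462.  28.] 87
scene small [113  76  47] [ 670. -120.] [75. 80.] 41.6 [ 669. -121.] 40
side rl [131  86  51] [652. 158.] [123. 113.] 51.7 [651. 159.] 62
side ol [129  86  50] [423. 262.] [131. 102.] 29.5 [426. 256.] 75
side rs [41 38 40] [ 442. -262.] [129. 118.] 69.2 [ 443. -262.] 66
side os [39 40 41] [467.  27.] [134. 112.] 2.1 [466.  27.] 85
side small [107  70  42] [ 668. -122.] [79. 80.] 7.2 [ 669. -118.] 45
```

View pics/crop.png

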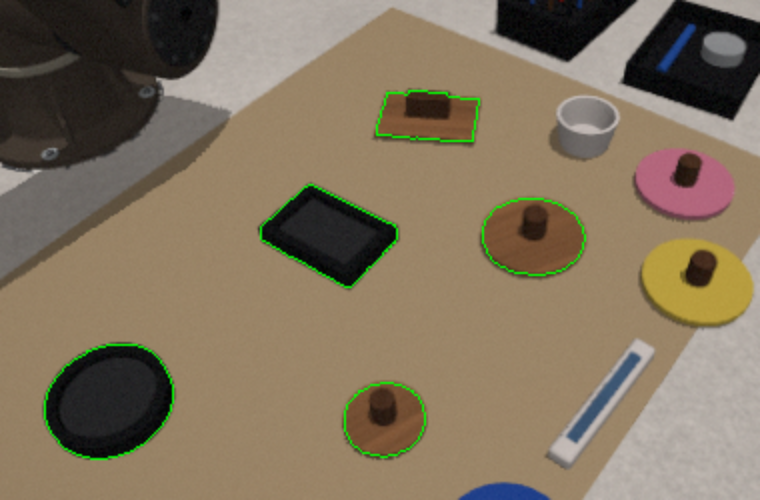

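The crop shows the green contours hugging both stones and all three wooden lids. The lid at crop (534,236) measures about 120 mm and the one at crop (385,419) about 80 mm, so (317,177) is the right lid. Next I work out the first move: hover over the round lid.

```bash
cat >> h.py <<'E'
def go(x,y,z,yaw=None):
    s=monitor.state(); M=R.from_euler('xyz',s["tcp_rot"]).as_matrix(); p=np.array(s["eef_pos"])
    cur=np.degrees(np.arctan2(M[1,1],M[0,1]))
    t=0 if yaw is None else -np.radians((yaw-cur+90)%180-90)
    print("at",np.round(p,1),"jaw yaw",round(cur,1),"shift cm",np.round(M.T@(np.array([x,y,z])-p)/10,2),"turn",round(t,3),"j6",round(s["joints"][5],2),"t",s["t"])
    return M
E
python3 - <<'E'
from h import *
print(go(652,161,404,-105).round(2))
c=cams.read_camera("scene")
print(cast(c,[(343,130),(300,75),(335,80),(372,50),(107,365)],0).round())
E
```

```text
at [ 223.  -583.9  404.5] jaw yaw -69.1 shift cm [  0.08 -54.28 -66.65] turn 0.627 j6 -0.11 t 0.25
[[-0.    0.36 -0.93]
 [ 0.   -0.93 -0.36]
 [-1.   -0.   -0.  ]]
[[ 612.  356.    0.]
 [ 375.  504.    0.]
 [ 475.  544.    0.]
 [ 481.  772.    0.]
 [ 602. -390.    0.]]
```

Emit:
apply_moves --series '[[-1,[0,-54.3,-66.6],0],[-1,[0,-54.3,-66.6],0],[-1,[0,-54.3,-66.6],0],[-1,[0,-54.3,-66.6],0],[-1,[0,-54.3,-66.6],0],[-1,[0,-54.3,-66.6],0],[-1,[0,-54.3,-66.6],0],[-1,[0,-54.3,-66.6],0],[-1,[0,-54.3,-66.6],0],[-1,[0,-54.3,-66.6],0],[-1,[0,-54.3,-66.6],0],[-1,[0,-54.3,-66.6],0],[-1,[0,-54.3,-66.6],0],[-1,[0,-54.3,-66.6],0],[-1,[0,-54.3,-66.6],0],[-1,[0,-54.3,-66.6],0],[-1,[0,-54.3,-66.6],0],[-1,[0,-54.3,-66.6],0],[-1,[0,-54.3,-66.6],0]]'

```text
t: 2.68
eef_pos: [651.4, 160.4, 405.0]
tcp_rot: [2.63, 1.57, -0.148]
ft_force: [0.6, -0.1, -0.4]
opening: 0.999
```

Run:
```python
from h import *
c=snap("wrist","w1"); go(652,161,208)
```

```text
at [651.4 160.6 404.9] jaw yaw -69.1 shift cm [19.69 -0.02 -0.07] turn 0 j6 1.35 t 2.725
```

View pics/w1.png

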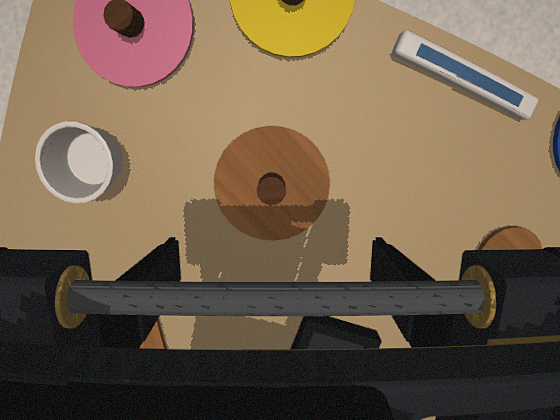

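The wrist view shows the round lid's board spanning about columns 214–329 and rows 126–241, with the knob near (272,188).

Run:
```python
from h import *
c=cams.read_camera("wrist")
print(cast(c,[(271.5,183.5),(214,183),(329.5,183),(271.5,126),(271.5,241)],13).round(1), cast(c,[(272,190)],45).round(1))
```

```text
[[652.8 165.3  13. ]
 [632.4 220.5  13. ]
 [674.4 110.1  13. ]
 [706.6 185.7  13. ]
 [595.1 143.5  13. ]] [[652.4 164.3  45. ]]
```

Emit:
apply_moves --series '[[-1,[5,-0.3,-0.2],0],[-1,[10,-0.3,-0.2],0],[-1,[14,-0.3,-0.2],0],[-1,[17,-0.3,-0.2],0],[-1,[18.5,-0.3,-0.2],0],[-1,[19.4,-0.3,-0.2],0],[-1,[19.7,-0.3,-0.2],0],[-1,[19.7,-0.3,-0.2],0],[-1,[19.7,-0.3,-0.2],0],[1,[19.7,-0.3,-0.2],0],[1,[19.7,-0.3,-0.2],0],[1,[19.7,-0.3,-0.2],0],[1,[19.7,-0.3,-0.2],0],[1,[19.7,-0.3,-0.2],0],[1,[19.7,-0.3,-0.2],0],[1,[19.7,-0.3,-0.2],0],[1,[19.7,-0.3,-0.2],0]]'

```text
t: 4.9
eef_pos: [652.3, 164.5, 207.7]
tcp_rot: [1.644, 1.571, -1.133]
ft_force: [-0.3, -0.5, 0.2]
opening: 0.288
```

Run:
```python
from h import *
print(monitor.state()["opening"]*95); go(440,-262,380)
```

```text
27.38714421339379
at [652.3 164.5 207.7] jaw yaw -69.1 shift cm [-17.23  32.27  35.04] turn 0 j6 1.36 t 4.9
```

Emit:
apply_moves --series '[[1,[-2,0,0],0],[1,[-6,0,0],0],[1,[-12,0,0],0],[1,[-17,32.3,48],0],[1,[-17,32.3,48],0],[1,[-17,32.3,48],0],[1,[-17,32.3,48],0],[1,[-17,32.3,48],0],[1,[-17,32.3,48],0],[1,[-17,32.3,48],0],[1,[-17,32.3,48],0],[1,[-17,32.3,48],0],[1,[-17,32.3,48],0],[1,[-17,32.3,48],0],[1,[-17,32.3,48],0],[1,[-17,32.3,48],0],[1,[-17,32.3,48],0],[1,[-17,32.3,48],0]]'

```text
t: 7.15
eef_pos: [319.4, -308.2, 377.7]
tcp_rot: [-0.653, 1.571, 2.855]
ft_force: [-0.7, -0.5, -0.7]
opening: 0.289
```

Run:
```python
from h import *
c=snap("wrist","w2"); go(440,-262,227)
print(monitor.state()["opening"]*95)
p=(cast(c,[(280,100)],24))
img=c["image"]; m=(cv2.cvtColor(img,cv2.COLOR_RGB2HSV)[...,2]<75).astype(np.uint8)
cs,_=cv2.findContours(m,cv2.RETR_EXTERNAL,cv2.CHAIN_APPROX_NONE)
for k in cs:
    if cv2.contourArea(k)>1500:
        q=cast(c,cv2.convexHull(k).reshape(-1,2),24)[:,:2].astype(np.float32); ci=cv2.minEnclosingCircle(q); print(cv2.boundingRect(k),np.round(ci[0],1),ci[1])
```

```text
at [ 319.3 -308.2  377.7] jaw yaw -69.1 shift cm [ 15.07  -0.   -12.93] turn 0 j6 0.29 t 7.2
27.20883197243659
(0, 232, 560, 188) [  91.  -402.2] 345.0115661621094
(207, 0, 138, 117) [ 439.2 -262.4] 58.92718505859375
```

View pics/w2.png

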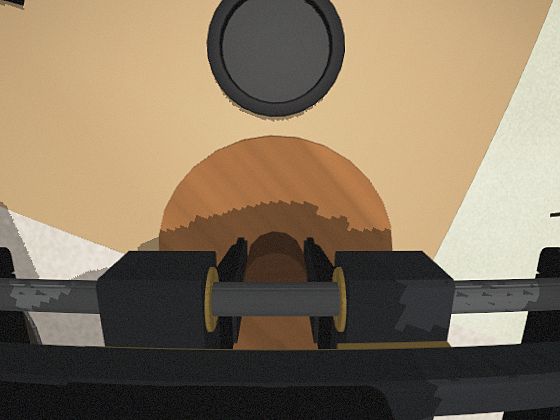

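The stone's rim is at columns 207–345, with its centre near (276,48) at world (439,-262), which agrees with the outside cameras. The lid hangs level in the jaws.

Emit:
apply_moves --series '[[1,[3,0,-6],0],[1,[6,0,-11],0],[1,[9,0,-12.9],0],[1,[11,0,-12.9],0],[1,[12.5,0,-12.9],0],[1,[13.5,0,-12.9],0],[1,[14.2,0,-12.9],0],[1,[14.7,0,-12.9],0],[1,[15.0,0,-12.9],0],[1,[15.1,0,-12.9],0],[1,[15.1,0,-12.9],0],[1,[15.1,0,-12.9],0]]'

```text
t: 8.7
eef_pos: [439.6, -262.5, 226.9]
tcp_rot: [1.965, 1.57, -0.812]
ft_force: [-0.0, 0.3, -1.4]
opening: 0.287
```

Emit:
apply_moves --series '[[0.2,[0,0,0],0],[0.2,[0,0,0],0],[-1,[0,0,0],0],[-1,[0,0,0],0],[-1,[0,0,0],0],[-1,[0,0,0],0],[-1,[0,0,0],0],[-1,[-2,0,0],0],[-1,[-6,0,0],0],[-1,[-12,0,0],0],[-1,[-18,0,0],0],[-1,[-18,0,0],0],[-1,[-18,0,0],0]]'

```text
t: 10.32
eef_pos: [439.3, -262.2, 406.4]
tcp_rot: [-0.827, 1.57, 2.679]
ft_force: [-0.4, 0.9, -0.2]
opening: 1.0
```

Run:
```python
from m import *
go(422,260,404,-60)
c=cams.read_camera("scene"); k,r,ci=meas(c,(105,250),"wood",24); print(r,ci)
c=cams.read_camera("side"); k,r,ci=meas(c,(232,340),"wood",24); print(r,ci)
```

```text
at [ 439.3 -262.2  406.4] jaw yaw -69.1 shift cm [  0.24 -49.4  -17.02] turn -0.159 j6 0.54 t 10.325
((444.14019775390625, -265.11822509765625), (119.01765441894531, 143.28564453125), 75.07112884521484) ((444.4176330566406, -264.3096008300781), 71.75509643554688)
((436.5670471191406, -274.27813720703125), (119.58800506591797, 112.40945434570312), 78.13726806640625) ((438.99993896484375, -269.4180908203125), 65.254638671875)
```

Emit:
apply_moves --series '[[-1,[0,-49.4,-17],-0.16],[-1,[0,-49.4,-17],-0.16],[-1,[0,-49.4,-17],-0.16],[-1,[0,-49.4,-17],-0.16],[-1,[0,-49.4,-17],-0.16],[-1,[0,-49.4,-17],-0.16],[-1,[0,-49.4,-17],-0.16],[-1,[0,-49.4,-17],-0.16],[-1,[0,-49.4,-17],-0.16],[-1,[0,-49.4,-17],-0.16],[-1,[0,-49.4,-17],-0.16],[-1,[0,-49.4,-17],-0.16],[-1,[0,-49.4,-17],-0.16],[-1,[0,-49.4,-17],-0.16],[-1,[0,-49.4,-17],-0.16]]'

```text
t: 12.3
eef_pos: [422.2, 259.5, 406.7]
tcp_rot: [2.322, 1.571, -0.295]
ft_force: [-0.4, -0.0, -0.5]
opening: 1.0
```

Run:
```python
from m import *
c=snap("wrist","w3"); go(422,260,207.5)
img=c["image"]; hsv=cv2.cvtColor(img,cv2.COLOR_RGB2HSV)
for (u,v) in [(275,150),(240,185),(275,188)]: print(img[v,u],hsv[v,u])
```

```text
at [422.2 259.6 406.8] jaw yaw -59.9 shift cm [19.93 -0.05 -0.  ] turn 0 j6 1.46 t 12.35
[131  87  50] [ 14 158 131]
[131  89  54] [ 14 150 131]
[84 53 37] [ 10 143  84]
```

View pics/w3.png

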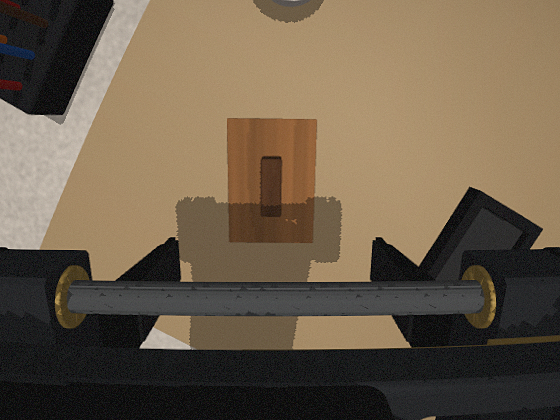

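Run:
```python
from h import *
i=[cams.read_camera(n)["image"][:,:,::-1] for n in("scene","side")]
a=cv2.resize(i[0][140:340,20:220],(400,400)); b=cv2.resize(i[1][250:420,150:320],(400,400))
cv2.imwrite("pics/chk1.png",np.hstack([a,b]))
```

```text
(no output)
```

View pics/chk1.png

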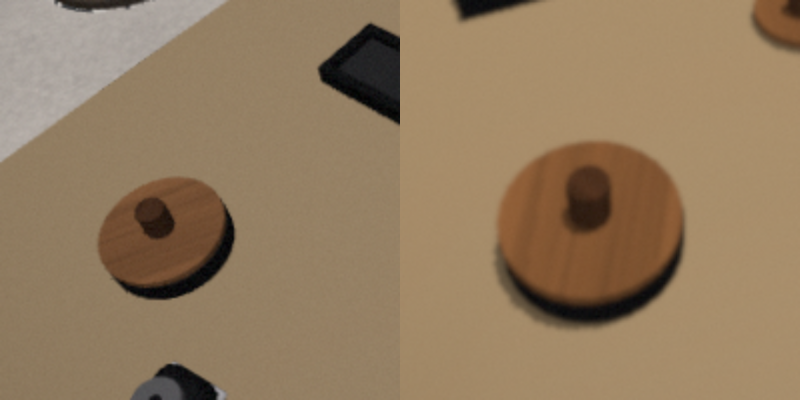

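In w3 the oblong lid's board has corners at about (228,119), (317,120), (313,243), (229,242), with the bar grip at columns 261–282 and rows 156–216. In chk1 the round lid sits flush and centred on its stone in both views.

Run:
```python
from h import *
c=cams.read_camera("wrist")
img=c["image"]; m=(cv2.cvtColor(img,cv2.COLOR_RGB2HSV)[...,1]>138).astype(np.uint8); m[:, :180]=0; m[:,370:]=0; m[262:]=0
m=cv2.morphologyEx(m,cv2.MORPH_OPEN,np.ones((5,5)))
cs,_=cv2.findContours(m,cv2.RETR_EXTERNAL,cv2.CHAIN_APPROX_NONE); k=max(cs,key=cv2.contourArea); print(cv2.boundingRect(k))
print(cv2.minAreaRect(cast(c,k.reshape(-1,2),13)[:,:2].astype(np.float32)))
q=cast(c,[(228,119),(317,120),(314,243),(229,242)],13); print(q.mean(0),np.linalg.norm(np.diff(q,axis=0),axis=1))
d=(q[1]+q[0]-q[2]-q[3]); print(np.degrees(np.arctan2(d[1],d[0])))
q=cast(c,[(260,156.5),(282,156.5),(282,208),(260,208)],45);print(q.mean(0))
go(423,263,207.5)
```

```text
(228, 119, 89, 88)
((440.46722412109375, 275.29608154296875), (88.56381225585938, 88.25137329101562), 29.231908798217773)
[422.86129408 264.34347622  13.        ] [ 88.13469655 128.08961125  90.86308727]
29.464380950600795
[427.71262454 267.88922749  45.        ]
at [422.1 259.7 406.7] jaw yaw -59.9 shift cm [19.92 -0.25 -0.24] turn 0 j6 1.46 t 12.5
```

Emit:
apply_moves --series '[[-1,[5,-0.3,-0.3],0.01],[-1,[10,-0.3,-0.3],0.01],[-1,[14,-0.3,-0.3],0.01],[-1,[17,-0.3,-0.3],0.01],[-1,[18.5,-0.3,-0.3],0.01],[-1,[19.5,-0.3,-0.3],0.01],[-1,[19.9,-0.3,-0.3],0.01],[-1,[19.9,-0.3,-0.3],0.01],[-1,[19.9,-0.3,-0.3],0.01],[1,[19.9,-0.3,-0.3],0.01],[1,[19.9,-0.3,-0.3],0.01],[1,[19.9,-0.3,-0.3],0.01],[1,[19.9,-0.3,-0.3],0.01],[1,[19.9,-0.3,-0.3],0.01],[1,[19.9,-0.3,-0.3],0.01],[1,[19.9,-0.3,-0.3],0.01],[1,[19.9,-0.3,-0.3],0.01],[1,[19.9,-0.3,-0.3],0.01]]'

```text
t: 14.75
eef_pos: [423.3, 263.8, 207.7]
tcp_rot: [1.933, 1.571, -0.694]
ft_force: [-0.1, 0.4, -0.6]
opening: 0.213
```

Run:
```python
from h import *
print(monitor.state()["opening"]*95); go(464,27,380,-87.5)
```

```text
20.231159571826357
at [423.3 263.8 207.7] jaw yaw -60.5 shift cm [-17.23  22.62   8.11] turn 0.471 j6 1.48 t 14.75
```

Emit:
apply_moves --series '[[1,[-2,0,0],0],[1,[-6,0,0],0],[1,[-12,0,0],0],[1,[-17.2,8.2,0],0.47],[1,[-17.2,8.2,0],0.47],[1,[-17.2,8.2,0],0.47],[1,[-17.2,8.2,0],0.47],[1,[-17.2,8.2,0],0.47],[1,[-17.2,8.2,0],0.47],[1,[-17.2,8.2,0],0.47],[1,[-17.2,8.2,0],0.47]]'

```text
t: 16.12
eef_pos: [463.6, 192.5, 379.6]
tcp_rot: [0.729, 1.571, -2.367]
ft_force: [-0.3, 0.8, -1.6]
opening: 0.214
```

Run:
```python
from h import *
c=snap("wrist","w4"); 
img=c["image"]; m=(cv2.cvtColor(img,cv2.COLOR_RGB2HSV)[...,2]<75).astype(np.uint8); m[235:]=0
cs,_=cv2.findContours(m,cv2.RETR_EXTERNAL,cv2.CHAIN_APPROX_NONE)
for k in cs:
    if cv2.contourArea(k)>1500:
        print(cv2.boundingRect(k),cv2.minAreaRect(cast(c,k.reshape(-1,2),24)[:,:2].astype(np.float32)))
go(464,27,228,-87.5)
```

```text
(392, 131, 108, 104) ((479.5625305175781, 32.99953079223633), (98.1463623046875, 97.03761291503906), 2.3195924758911133)
at [463.6 192.5 379.7] jaw yaw -87.4 shift cm [15.17 16.54  0.7 ] turn 0.002 j6 1.79 t 16.175
```

View pics/w4.png

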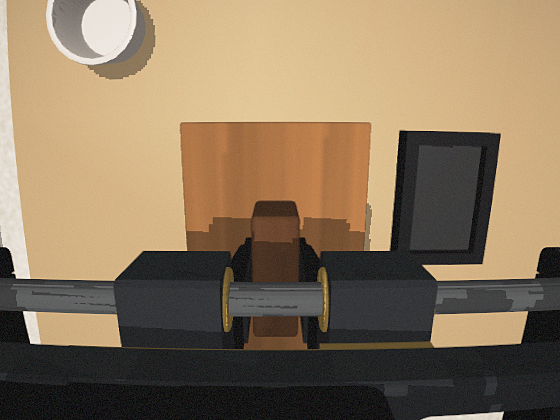

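The stone appears at the right, with its far edge running from (500,133) to (484,264). The left bottom edge runs from about (400,131) to (391,250).

Run:
```python
from h import *
c=cams.read_camera("wrist")
q=cast(c,[(500,133),(484.5,264)],24);p=cast(c,[(400,131),(391,250)],0);p2=cast(c,[(400,131),(391,250)],24)
print(q.round(1),p.round(1),p2.round(1),np.linalg.norm(q[0]-q[1]))
mid=q.mean(0);d=(q[0]-q[1])/np.linalg.norm(q[0]-q[1]); print(np.degrees(np.arctan2(d[1],d[0])), mid[:2]+45*np.array([-d[1],d[0]]))
```

```text
[[530.3 -13.4  24. ]
 [401.  -21.6  24. ]] [[525.6  74.2   0. ]
 [404.1  68.7   0. ]] [[525.9  82.3  24. ]
 [412.5  77.2  24. ]] 129.54910621086333
3.6167705587284003 [462.76850902  27.44112391]
```

Emit:
apply_moves --series '[[1,[0,6,0.7],0],[1,[1,11,0.7],0],[1,[3,15,0.7],0],[1,[6,16.5,0.7],0],[1,[9,16.5,0.7],0],[1,[11,16.5,0.7],0],[1,[12.5,16.5,0.7],0],[1,[13.5,16.5,0.7],0],[1,[14.3,16.5,0.7],0],[1,[14.8,16.5,0.7],0],[1,[15.1,16.5,0.7],0],[1,[15.3,16.5,0.7],0],[1,[15.3,16.5,0.7],0],[1,[15.3,16.5,0.7],0]]'

```text
t: 17.98
eef_pos: [464.0, 27.2, 226.9]
tcp_rot: [2.759, 1.57, -0.338]
ft_force: [-0.1, -0.0, -1.3]
opening: 0.212
```

Emit:
apply_moves --series '[[0.2,[0,0,0],0],[0.2,[0,0,0],0],[-1,[0,0,0],0],[-1,[0,0,0],0],[-1,[0,0,0],0],[-1,[0,0,0],0],[-1,[0,0,0],0],[-1,[-2,0,0],0],[-1,[-6,0,0],0],[-1,[-12,0,0],0],[-1,[-18,0,0],0],[-1,[-18,-6,0],0],[-1,[-18,-12,0],0],[-1,[-18,-16,0],0],[-1,[-18,-16,0],0],[-1,[-18,-16,0],0]]'

```text
t: 19.98
eef_pos: [456.7, 186.8, 406.6]
tcp_rot: [0.794, 1.57, -2.303]
ft_force: [-0.6, -0.1, -0.7]
opening: 1.003
```

Run:
```python
from h import *
cs=[cams.read_camera(n) for n in("scene","side")]
i=[c["image"][:,:,::-1] for c in cs]
a=cv2.resize(i[0][120:320,50:270],(440,400)); b=cv2.resize(i[1][190:400,150:320],(324,400))
cv2.imwrite("pics/chk2.png",np.hstack([a,b])); go(0,0,0)
```

```text
at [457.  186.2 406.7] jaw yaw -87.5 shift cm [40.68 16.6  46.46] turn 0 j6 1.78 t 20.075
```

View pics/chk2.png

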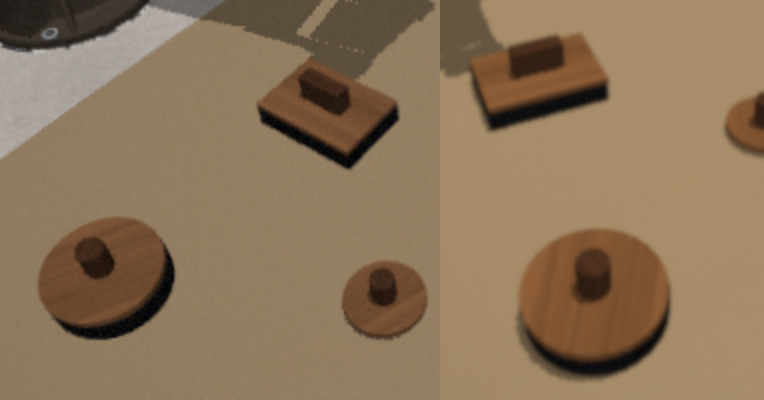

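Both lids sit flush and lined up with their stones in both views. The gripper is clear at TCP z = 407 mm, so I hand the job in.

```bash
python3 -c "
from h import *
print(job.job_done())"
```

```text
the job is handed in; nothing more can be done
None
```

Both lids are on their stones and the job is handed in at about 20 s of the 53 s allowed; the hand-in reports no verdict. I lowered each lid to its seated height before opening the jaws. The small wooden lid and the blue, pink and yellow look-alikes were not touched.

**Last checks**
- **Seating:** the final scene and side pictures show both boards flush, level and centred on the rims. The oblong lid is lined up with its stone. I judged this by eye and did not measure it again afterwards.
- **Forces and position:** at contact the TCP was within 1 mm of each stone's measured centre, and the wrist force stayed below 2 N.
- **Gripper:** it is open and clear of everything, with the TCP at 407 mm.

**Checks that failed or disagreed**
- **Round lid contour:** an automatic contour check after placing it did not agree. It gave centres of (444,-265) and (437,-274) against a target of (440,-262), because the mask also took in the dark side of the stone. I went by the pictures instead.
- **Wrist and outside cameras:** they differed by about 3–4 mm on the lid positions. I used the wrist camera's values.
- **Oblong lid grip:** an estimate from the top of its grip was also about 6 mm off, because that view was partly in shadow. I used the board corners instead.

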